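# Set four clay pots on their matching saucers

## Robot

A 7-joint arm with a two-finger parallel gripper is mounted at the origin on the work surface. World frame = base frame: x ahead of the robot, y to its left, z up, the work surface at z = 0. Lengths are in mm, angles in rad, forces in N, time in s.
With the tool pointing down it reaches from about 425 to 875 mm from the base axis. Payload 8.4 kg.
Tool frame: the origin (TCP) lies at the very end of the fingers, on their centre line; the grasp point (between the pads) lies 19 mm behind it; z points along the fingers, y is the line along which they close (so a half turn about z gives the same grasp; the last joint's range is limited). The gripper opens to 87 mm and grips with 3 to 60 N. Pads are 19 mm wide; open, the fingers measure 117 mm over their backs; the gripper's body (75 mm by 190 mm) begins 51 mm behind the grasp point.
Start: joints at [1.09, 0.333, 0.04, 1.465, -0.013, 1.343, -0.059], TCP at [242.16, -603.177, 222.546] pointing down, gripper open.
Joint ranges: [-2.58, 2.58], [-0.38, 2.09], [-1.3, 1.39], [0.25, 2.4], [-1.5, 4.64], [0.08, 2.09], [-2.65, 2.65]. Speed limits (rad/s): [2.22, 2.22, 2.79, 2.79, 3.14, 3.14, 3.14].

## Interface

Orientations are given as [roll, pitch, yaw] about the fixed x, y, z axes, in that order (R = Rz(yaw) Ry(pitch) Rx(roll)).
In Python, from bench import env gives the robot as it stands. The module is installed in compiled form; this text tells all that it offers.
- The arm moves only by the tool apply_moves, never from a script. Its argument "increments" is a list of rows, each a list of 5 numbers: the closure in counts, from 0 (fully open) to 255 (shut), then the shift along the tool's x, y, z in mm, then the turn about the tool's z in rad. In form: [[jaw, dx, dy, dz, roll], ...]. A call has 1 to 10 rows; each row is the pose to reach, as a shift and turn from the pose commanded when the call began, along the tool's axes at that moment; what a row does not reach only later rows make up. A row lasts 1/12 s, in which the tool goes at most 41.7 mm and 7.16 degrees, less where a joint would pass 70% of its speed; a pose out of reach is approached as far as the arm can. A call with a gripper value outside its range is refused whole. The fingers move at their own pace and stop on an object; "newtons" is the grip in N (left out, the last holds). Time passes only in rows, so rows that repeat a pose let the fingers close. It gives the time, the measured TCP pose, the force, the opening and the grip force at its end, in the units of the state.
- env.state(): the state, without advancing time (a new reading comes with each control period).
- env.get_image(name): name is "scene" or "top" or "wrist"; returns the picture (480x640x3 uint8, red, green, blue); there is no depth.
- env.camera_info(name): a dict with "fx", "fy", "cx", "cy" (pixels), "R" (3x3) and "t" (3): a world point X has camera coordinates R X + t; the wrist camera has in their place "T_tool_cam" (4x4, takes a point from camera to tool coordinates, whose origin is the TCP and whose axes are the flange's). Camera axes: x right, y down, z forward; pixel columns grow to the right and rows downward; lengths in mm; the calibration is good to about 2 mm. A picture is of the moment at which its call begins: read the wrist's pose just before it. camera_info takes no time and is no camera call.
- env.hand_in(): hands the job in; it is judged then, once.
The state is a dict: "time_s": time; "joint_pos": joint angles; "qvel": joint speeds; "tau": joint torques, N m; "ee_pos": TCP position; "eef_rot": TCP orientation; "wrist_force": force on the tool from outside, world axes, zero at the start; "torque": the same for the moment, N m; "grip_width": opening from 0.0 (shut) to 1.0 (fully open); "gripper_force": force on a finger pad.
Only numpy, scipy, OpenCV 4.12 (cv2) and the standard library are available. Lean on these libraries where they do the work, as an engineer would, in place of code of your own. Each camera call takes 0.05 s, during which the arm holds its last target. There are 200 camera calls.

## Task

Before sowing, stand each of the four empty clay pots upright and flat inside the lip of the grey saucer that matches its shape and size: large round, small round, square and oblong, with the square and oblong pots turned in line with their saucers. Set the pots down gently, never tip one over, and leave the seed jar and the small cardboard box where they are.

Things in the scene. Friction and masses are not known exactly. Their poses are not given: they have to be found in the camera images.
- large_round_pot: Empty round clay flower pot, loose, open at the top, 64 mm high. Its rim is a vertical collar 64 mm across and 16 mm tall, wall 7 mm; below, the sides taper from 54 mm to a foot 46 mm across. About 0.16 kg. Origin: centre of its underside; z up.
- small_round_pot: Empty round clay flower pot, loose, open at the top, 46 mm high. Rim collar 44 mm across, 16 mm tall, wall 7 mm; below, the sides taper from 34 mm to a foot 28 mm across. About 0.07 kg. Origin: centre of its underside; z up.
- square_pot: Empty square clay pot, loose, open at the top, 55 mm high. Rim collar 52 x 52 mm, 16 mm tall, wall 7 mm; below it upright walls 42 x 42 mm down to the foot. About 0.15 kg. Origin: centre of its underside; z up. x and y are square to its sides.
- long_pot: Empty oblong clay pot, loose, open at the top, 48 mm high. Rim collar 90 mm (along its x) by 46 mm (along its y), 16 mm tall, wall 7 mm; below it upright walls 80 x 36 mm down to the foot. About 0.17 kg. Origin: centre of its underside; z up. x runs along its length.
- large_round_saucer: Grey plastic round saucer, 72 mm across outside, 64 mm inside the lip; floor 4 mm thick, lip top 10 mm above the table. Fixed to the table. Origin: centre of its underside, on the table; z up.
- small_round_saucer: Grey plastic round saucer, 52 mm across outside, 44 mm inside the lip; floor 4 mm thick, lip top 10 mm above the table. Fixed to the table. Origin: centre of its underside; z up.
- square_saucer: Grey plastic square saucer, 66 x 66 mm outside, 58 x 58 mm inside the lip; floor 4 mm thick, lip top 10 mm above the table. Fixed to the table. Origin: centre of its underside; x and y square to its sides, z up.
- long_saucer: Grey plastic oblong saucer, 104 mm (along its x) by 60 mm (along its y) outside, 96 x 52 mm inside the lip; floor 4 mm thick, lip top 10 mm above the table. Fixed to the table. Origin: centre of its underside; z up.
- seed_jar: Bystander: small closed jar of seeds with a paper label and metal cap, 46 mm across, 70 mm high, loose, stands among the pots. Origin: centre of its underside.
- label_box: Bystander: small cardboard box with a paper band, 45 x 45 mm, 55 mm high, loose, stands among the pots. Origin: centre of its underside.

How it is judged:
By the outcome, as a careful person would: the job done as asked, in the order asked, and still so for the second after the job is handed in, with the robot touching nothing.
It also fails if it takes over 106 s, if anything falls off the work surface, if the arm or the gripper's body presses on something with over 40 N, if the wrist force passes 120 N, or if a joint passes its speed limit or range.

## Working session

There is one attempt and no reset: what is moved stays moved. The work goes in short steps, Python scripts to look and compute and a tool call to move; the robot and the scene stay as the last step left them, time stands still between calls to the robot, and variables do not carry over. Pictures are saved under pics/ and viewed, at most 14 in all, crops included, and the job is handed in when it is done.

Besides the shell and the picture viewer there is one more tool, called after ">>>" as name(argument=value, ...) on one line, values as JSON. apply_moves: Moves the arm, as the interface text tells. Its arguments: {"type":"object","properties":{"increments":{"type":"array"},"newtons":{"type":"number"}},"required":["increments"]}

```bash
mkdir -p pics
python3 - <<'E'
from bench import env
import cv2,numpy as np
np.set_printoptions(precision=4,suppress=True)
print(env.state())
for n in ("scene","top","wrist"):
    print(n,env.camera_info(n))
for n in ("top","scene"):
    cv2.imwrite(f"pics/{n}0.png",env.get_image(n)[:,:,::-1])
E
```

```text
{'time_s': 0.0, 'joint_pos': array([ 1.0898,  0.3339,  0.0399,  1.4663, -0.0134,  1.3433, -0.0585]), 'qvel': array([-0.0011,  0.0014,  0.0007, -0.0004,  0.0022, -0.0001,  0.0007]), 'tau': array([ -0.0003, -65.6356,   1.3347, -40.3794,  -0.0599,   0.0451,
         0.0001]), 'ee_pos': array([ 241.9505, -602.7841,  221.667 ]), 'eef_rot': array([-3.14  ,  0.0001,  0.3818]), 'wrist_force': array([-0.376 ,  0.1485,  0.3464]), 'torque': array([0.0203, 0.0327, 0.0562]), 'gripper_force': 0.0, 'grip_width': 0.9982591910403594}
scene {'fx': 439.6800565158968, 'fy': 439.6800565158968, 'cx': 318.6810504265396, 'cy': 239.13383143640817, 'R': array([[ 0.8053,  0.5927, -0.0121],
       [ 0.3041, -0.4306, -0.8498],
       [-0.5089,  0.6806, -0.527 ]]), 't': array([-405.6414, -106.4036, 1333.7805])}
top {'fx': 617.9862835313472, 'fy': 617.9862835313472, 'cx': 306.66982525213496, 'cy': 244.34959080835858, 'R': array([[ 0.0167, -0.9999,  0.0015],
       [-0.9853, -0.0167, -0.17  ],
       [ 0.17  ,  0.0014, -0.9854]]), 't': array([ -16.085 ,  498.4438, 1150.2371])}
wrist {'fx': 344.5885047923561, 'fy': 344.5885047923561, 'cx': 317.43117748752707, 'cy': 241.32685792221744, 'T_tool_cam': array([[  -0.0001,   -0.9603,   -0.2789,   75.3812],
       [   1.    ,   -0.    ,   -0.0002,    0.7954],
       [   0.0002,   -0.2789,    0.9603, -162.1993],
       [   0.    ,    0.    ,    0.    ,    1.    ]])}
```

View pics/top0.png

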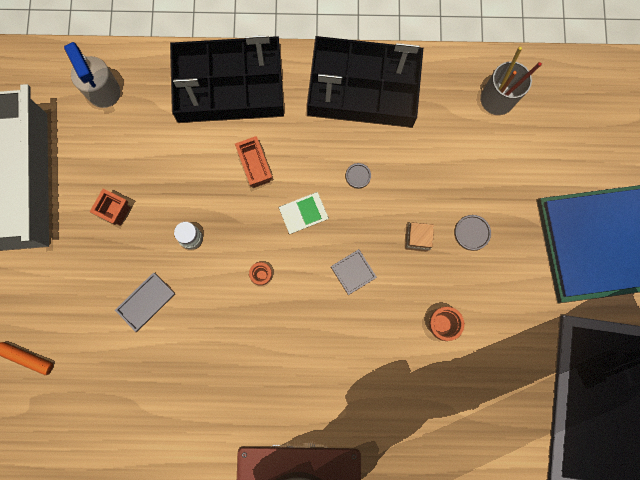

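View pics/scene0.png

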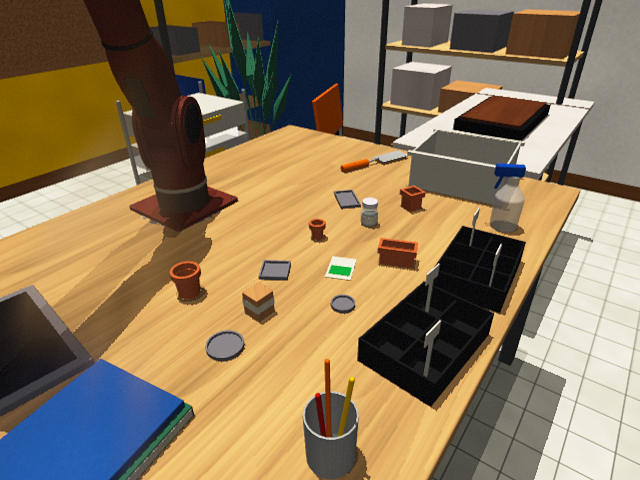

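```bash
cat > h.py <<'E'
import numpy as np,cv2
from bench import env
from scipy.spatial.transform import Rotation as Ro
np.set_printoptions(precision=2,suppress=True)
def cast(ci,uv,z,Rc=None,o=None):
    """pixels -> world points on plane z"""
    uv=np.atleast_2d(np.asarray(uv,float))
    d=np.c_[(uv[:,0]-ci["cx"])/ci["fx"],(uv[:,1]-ci["cy"])/ci["fy"],np.ones(len(uv))]
    if Rc is None: Rc=ci["R"].T; o=-ci["R"].T@ci["t"]
    w=d@Rc.T
    return (o+w*((z-o[2])/w[:,2])[:,None])[:,:2]
def masks(bgr):
    h=cv2.cvtColor(bgr,cv2.COLOR_BGR2HSV)
    clay=((h[...,0]<=9)|(h[...,0]>174))&(h[...,1]>120)&(h[...,2]>35)
    grey=(h[...,1]<60)&(h[...,2]>60)&(h[...,2]<170)
    return {k:cv2.morphologyEx(m.astype(np.uint8)*255,cv2.MORPH_CLOSE,np.ones((3,3))) for k,m in dict(clay=clay,grey=grey).items()}
def blob(mask,p):
    cs,_=cv2.findContours(mask,cv2.RETR_EXTERNAL,cv2.CHAIN_APPROX_NONE)
    cs=[c for c in cs if cv2.contourArea(c)>60]
    return max(cs,key=lambda c:cv2.pointPolygonTest(c,tuple(map(float,p)),True))[:,0,:]
def rect(P):
    (c,s,a)=cv2.minAreaRect(P.astype(np.float32))
    if s[0]<s[1]: s=s[::-1]; a+=90
    return np.array(c),np.array(s),np.deg2rad((a+90)%180-90)
def wristcam():
    s=env.state(); ci=env.camera_info("wrist"); im=env.get_image("wrist")[:,:,::-1].copy()
    T=ci["T_tool_cam"]; Rt=Ro.from_euler("xyz",s["eef_rot"]).as_matrix()
    return im,ci,Rt@T[:3,:3],Rt@T[:3,3]+s["ee_pos"]
def go(x,y,z,yaw=None):
    """increments from the measured pose to a world target"""
    s=env.state(); p=s["ee_pos"]; w=s["eef_rot"][2]
    yaw=w if yaw is None else yaw
    r=(w-yaw+np.pi/2)%np.pi-np.pi/2
    d=np.array([x,y,z])-p
    t=np.array([d@[np.cos(w),np.sin(w),0],d@[np.sin(w),-np.cos(w),0],-d[2],r])
    print("from",p,w,"->dx,dy,dz,roll",t,"t",s["time_s"],"J",s["joint_pos"])
E
python3 - <<'E'
from h import *
im=cv2.imread("pics/top0.png"); ci=env.camera_info("top"); M=masks(im)
for n,k,p,z in [("LR","clay",(446,323),40),("SR","clay",(261,273),30),("SQ","clay",(111,207),35),("LO","clay",(254,161),30),
 ("sLR","grey",(472,233),10),("sSR","grey",(358,176),10),("sSQ","grey",(354,272),10),("sLO","grey",(146,302),10)]:
    P=cast(ci,blob(M[k],p),z); c,s,a=rect(P); print(n,c,s,round(a,3),"r",np.hypot(*c))
print("jar",cast(ci,(188,235),65),"box",cast(ci,(421,233),50))
E
```

```text
LR [ 351.72 -275.95] [62.28 60.64] -0.017 r 447.05224793748863
SR [442.64  81.22] [42.87 40.95] 0.807 r 450.0245335789858
SQ [567.18 377.95] [67.1  52.52] 1.123 r 681.5683113059059
LO [667.06 101.46] [97.34 46.11] 0.363 r 674.7308597239797
sLR [ 535.02 -337.52] [70.03 68.96] -1.554 r 632.5888582151701
sSR [ 648.52 -109.12] [50.35 48.6 ] 0.006 r 657.6369714943281
sSQ [ 451.74 -100.61] [66.02 65.28] -1.004 r 462.8072219230407
sLO [385.84 307.7 ] [103.83  60.44] -0.751 r 493.5065751226716
jar [[508.98 217.81]] box [[ 523.29 -227.38]]
```

Run:
```python
from h import *
go(352,-276,140)
```

```text
from [ 241.99 -602.83  221.77] 0.38173770710658284 ->dx,dy,dz,roll [ 223.85 -262.32   81.77    0.  ] t 0.1 J [ 1.09  0.33  0.04  1.47 -0.01  1.34 -0.06]
```

>>> apply_moves(increments=[[0,224,-262,82,0],[0,224,-262,82,0],[0,224,-262,82,0],[0,224,-262,82,0],[0,224,-262,82,0],[0,224,-262,82,0],[0,224,-262,82,0],[0,224,-262,82,0],[0,224,-262,82,0],[0,224,-262,82,0]])

```text
time_s: 0.93
ee_pos: [353.4, -271.6, 139.4]
eef_rot: [-3.139, 0.001, 0.388]
wrist_force: [-0.3, 0.0, -0.4]
grip_width: 1.001
gripper_force: 0.0
```

Run:
```python
from h import *
im,ci,R,o=wristcam(); cv2.imwrite("pics/w1.png",im); print(env.state())
```

```text
{'time_s': 0.9833, 'joint_pos': array([ 0.77, -0.  , -0.21,  2.03, -0.  ,  1.11, -0.62]), 'qvel': array([ 0.03,  0.01,  0.05, -0.04,  0.02,  0.  ,  0.03]), 'tau': array([ -1.9 , -37.03,  -1.99, -36.08,  -0.5 ,  -0.01,  -0.55]), 'ee_pos': array([ 352.76, -274.33,  140.04]), 'eef_rot': array([-3.14,  0.  ,  0.39]), 'wrist_force': array([-0.28, -1.99, -0.04]), 'torque': array([-0.02,  0.04,  0.  ]), 'gripper_force': 0.0, 'grip_width': 1.0008963609363504}
```

View pics/w1.png

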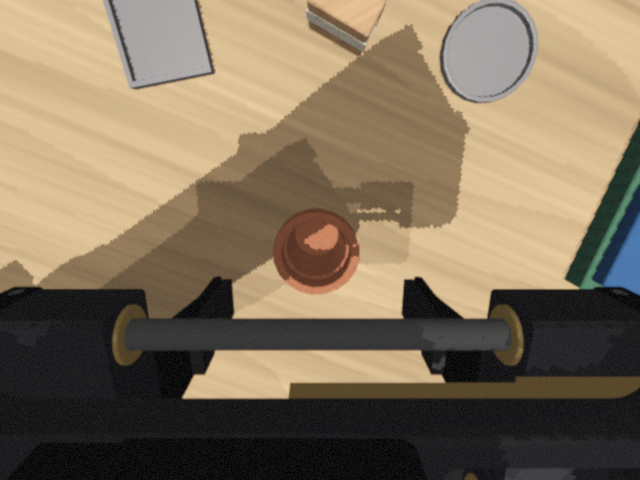

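The wrist view shows the large pot's rim at about (316,251), nearly centred between the fingers; large saucer at (490,50), square saucer upper left, box top.

```bash
cat >> h.py <<'E'
def pot(world,z,name=None):
    """wrist look: nearest clay blob to a world point, outline cast on rim plane z"""
    im,ci,R,o=wristcam()
    if name: cv2.imwrite(f"pics/{name}.png",im)
    c=R.T@(np.array([*world,z])-o); p=(c[0]/c[2]*ci["fx"]+ci["cx"],c[1]/c[2]*ci["fy"]+ci["cy"])
    P=cast(ci,blob(masks(im)["clay"],p),z,R,o)
    return P,rect(P),cv2.minEnclosingCircle(P.astype(np.float32))
E
python3 - <<'E'
from h import *
P,r,c=pot((352,-276),60)
print(r,c)
go(*c[0],64-8-19); print(env.state()["wrist_force"])
E
```

```text
(array([ 351.21, -270.21]), array([62.65, 57.41]), np.float64(-0.25229816113612824)) ((350.87384033203125, -271.07818603515625), 31.718975067138672)
from [ 352.42 -276.17  140.46] 0.383525248502095 ->dx,dy,dz,roll [  0.47  -5.3  103.46   0.  ] t 1.0333 J [ 0.78 -0.   -0.21  2.03 -0.    1.11 -0.62]
[ 0.58 -0.55 -0.13]
```

>>> apply_moves(increments=[[0,0,-5,25,0],[0,0,-5,60,0],[0,0,-5,90,0],[0,0,-5,103,0],[0,0,-5,103,0],[0,0,-5,103,0],[255,0,-5,103,0],[255,0,-5,103,0],[255,0,-5,103,0],[255,0,-5,103,0]], newtons=20)

```text
time_s: 1.87
ee_pos: [351.1, -272.4, 38.5]
eef_rot: [3.14, -0.001, 0.382]
wrist_force: [-0.6, -0.1, -0.2]
grip_width: 0.78
gripper_force: 0.0
```

>>> apply_moves(increments=[[255,0,0,0,0],[255,0,0,0,0],[255,0,0,0,0],[255,0,0,0,0]])

```text
time_s: 2.2
ee_pos: [350.9, -272.2, 38.2]
eef_rot: [3.141, -0.0, 0.382]
wrist_force: [-1.7, 0.7, 7.3]
grip_width: 0.723
gripper_force: 20.0
```

Run:
```python
from h import *
s=env.state();print(s["grip_width"]*87,s["gripper_force"])
go(535,-337.5,s["ee_pos"][2]+35)
```

```text
62.94341234817048 19.9984637919988
from [ 350.88 -272.22   38.2 ] 0.38176465312444785 ->dx,dy,dz,roll [146.55 129.18 -35.     0.  ] t 2.2 J [ 0.77  0.12 -0.22  2.14  0.03  0.88 -0.66]
```

>>> apply_moves(increments=[[255,0,0,-15,0],[255,0,0,-35,0],[255,20,18,-38,0],[255,48,42,-38,0],[255,76,67,-38,0],[255,104,92,-38,0],[255,130,115,-38,0],[255,146,129,-38,0],[255,146,129,-38,0],[255,146,129,-38,0]])

```text
time_s: 3.03
ee_pos: [534.5, -336.8, 74.6]
eef_rot: [-3.14, 0.001, 0.383]
wrist_force: [0.2, 0.3, -2.3]
grip_width: 0.725
gripper_force: 20.0
```

Run:
```python
from h import *
s=env.state();print(s["grip_width"]*87,s["gripper_force"],s["wrist_force"])
im,ci,R,o=wristcam(); cv2.imwrite("pics/w2.png",im)
go(535,-337.5,42.5)
```

```text
63.09897476587573 20.00007304144674 [ 0.17  0.3  -2.29]
from [ 533.46 -336.81   74.71] 0.3820245674918792 ->dx,dy,dz,roll [ 1.18  1.21 32.21  0.  ] t 3.0833 J [ 0.67  0.42 -0.22  1.67  0.1   1.07 -0.77]
```

View pics/w2.png

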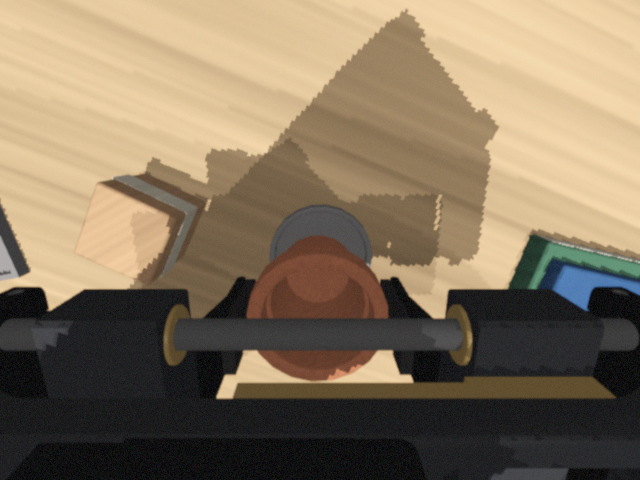

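The pot (317,310) is in line with its saucer (320,250) laterally. I'll lower it slowly.

>>> apply_moves(increments=[[255,1,1,12,0],[255,1,1,20,0],[255,1,1,25,0],[255,1,1,28,0],[255,1,1,30,0],[255,1,1,31,0],[255,1,1,31.5,0],[255,1,1,32,0],[255,1,1,32,0]])

```text
time_s: 3.83
ee_pos: [535.6, -337.9, 43.8]
eef_rot: [3.141, -0.0, 0.382]
wrist_force: [0.3, -0.7, -1.0]
grip_width: 0.721
gripper_force: 20.0
```

>>> apply_moves(increments=[[255,0,0,0.5,0],[255,0,0,1,0],[255,0,0,1,0],[150,0,0,1,0],[0,0,0,1,0],[0,0,0,1,0],[0,0,0,1,0]])

```text
time_s: 4.42
ee_pos: [535.6, -337.9, 42.8]
eef_rot: [3.141, -0.0, 0.382]
wrist_force: [0.1, 0.3, -0.5]
grip_width: 0.87
gripper_force: 0.0
```

Run:
```python
from h import *
s=env.state();print(s["grip_width"]*87,s["wrist_force"])
go(442.6,81.2,140)
```

```text
75.68707183775375 [ 0.1   0.27 -0.49]
from [ 535.59 -337.91   42.8 ] 0.38170963517989853 ->dx,dy,dz,roll [  69.82 -423.59  -97.2     0.  ] t 4.4167 J [ 0.66  0.46 -0.21  1.69  0.11  1.01 -0.78]
```

>>> apply_moves(increments=[[0,0,0,0,0],[0,0,0,-10,0],[0,0,0,-40,0],[0,0,0,-75,0],[0,0,0,-97,0],[0,8,-30,-97,0],[0,14,-70,-97,0],[0,20,-111,-97,0],[0,27,-152,-97,0],[0,33,-193,-97,0]])

```text
time_s: 5.25
ee_pos: [493.7, -144.7, 140.5]
eef_rot: [3.141, -0.001, 0.382]
wrist_force: [1.1, -0.3, 0.0]
grip_width: 0.997
gripper_force: 0.0
```

Run:
```python
from h import *
go(442.6,81.2,140)
```

```text
from [ 493.69 -144.69  140.5 ] 0.38164358160493683 ->dx,dy,dz,roll [  36.72 -228.67    0.5     0.  ] t 5.25 J [ 0.51  0.14 -0.34  1.88  0.05  1.13 -1.03]
```

>>> apply_moves(increments=[[0,37,-230,0,0],[0,37,-230,0,0],[0,37,-230,0,0],[0,37,-230,0,0],[0,37,-230,0,0],[0,37,-230,0,0],[0,37,-230,0,0],[0,37,-230,0,0],[0,37,-230,0,0]])

```text
time_s: 6.0
ee_pos: [443.1, 80.1, 140.1]
eef_rot: [3.141, -0.001, 0.381]
wrist_force: [0.8, -0.2, -0.1]
grip_width: 0.997
gripper_force: 0.0
```

Run:
```python
from h import *
P,r,c=pot((442.6,81.2),44,"w3")
print(r,c)
go(*c[0],46-8-19)
```

```text
(array([442.89,  78.77]), array([42.54, 38.37]), np.float64(1.2500020618960939)) ((441.3963317871094, 79.10563659667969), 22.201406478881836)
from [443.17  79.61 139.92] 0.3802219946791725 ->dx,dy,dz,roll [ -1.83  -0.19 120.92   0.  ] t 6.05 J [ 0.27  0.02 -0.55  2.01  0.01  1.11 -1.47]
```

View pics/w3.png

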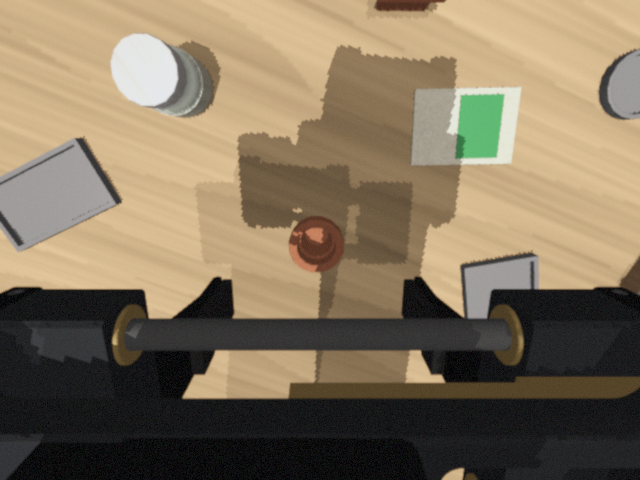

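The small pot sits at (316,243), between the fingers, with the jar clear at the upper left.

>>> apply_moves(increments=[[0,-1,0,30,0],[0,-1,0,70,0],[0,-1,0,100,0],[0,-1,0,115,0],[0,-1,0,120,0],[0,-1,0,120,0],[255,-1,0,120,0],[255,-1,0,120,0],[255,-1,0,120,0],[255,-1,0,120,0]], newtons=12)

```text
time_s: 6.88
ee_pos: [442.7, 80.4, 20.6]
eef_rot: [3.141, -0.002, 0.382]
wrist_force: [1.0, 0.2, -0.7]
grip_width: 0.78
gripper_force: 0.0
```

>>> apply_moves(increments=[[255,0,0,0,0],[255,0,0,0,0],[255,0,0,0,0],[255,0,0,0,0],[255,0,0,0,0],[255,0,0,0,0]])

```text
time_s: 7.38
ee_pos: [441.9, 80.5, 19.7]
eef_rot: [-3.142, -0.0, 0.382]
wrist_force: [-0.1, -0.2, 2.5]
grip_width: 0.49
gripper_force: 12.0
```

Run:
```python
from h import *
s=env.state();print(s["grip_width"]*87,s["gripper_force"])
go(648.5,-109,s["ee_pos"][2]+35)
```

```text
42.672171190580784 12.000025099914637
from [441.93  80.47  19.65] 0.38180437162217395 ->dx,dy,dz,roll [121.1  252.79 -35.     0.  ] t 7.3833 J [ 0.24  0.19 -0.55  2.13  0.13  0.85 -1.58]
```

>>> apply_moves(increments=[[255,0,0,-15,0],[255,0,0,-37,0],[255,12,25,-40,0],[255,28,58,-40,0],[255,45,94,-40,0],[255,62,130,-40,0],[255,79,166,-40,0],[255,96,202,-40,0],[255,112,234,-40,0],[255,121,253,-40,0]])

```text
time_s: 8.22
ee_pos: [650.3, -113.3, 58.8]
eef_rot: [3.141, 0.0, 0.379]
wrist_force: [-0.4, -1.7, -0.1]
grip_width: 0.488
gripper_force: 12.0
```

Run:
```python
from h import *
s=env.state();print(s["grip_width"]*87,s["gripper_force"])
go(648.5,-109,24)
```

```text
42.48637681526096 12.000031854659028
from [ 650.25 -113.32   58.79] 0.37860836637766115 ->dx,dy,dz,roll [-0.04 -4.66 34.79  0.  ] t 8.2167 J [ 0.4   0.51 -0.39  1.6   0.21  1.08 -1.24]
```

>>> apply_moves(increments=[[255,0,0,0,0],[255,0,0,0,0],[255,0,0,0,0],[255,0,0,5,0]])

```text
time_s: 8.55
ee_pos: [648.4, -107.9, 55.2]
eef_rot: [-3.142, -0.001, 0.383]
wrist_force: [-0.3, 0.1, -0.2]
grip_width: 0.491
gripper_force: 12.0
```

Run:
```python
from h import *
go(648.5,-109,24)
im,ci,R,o=wristcam(); cv2.imwrite("pics/w4.png",im)
```

```text
from [ 648.39 -107.92   55.22] 0.3832975847019535 ->dx,dy,dz,roll [-0.3   1.04 31.22  0.  ] t 8.55 J [ 0.39  0.51 -0.39  1.61  0.21  1.07 -1.24]
```

View pics/w4.png

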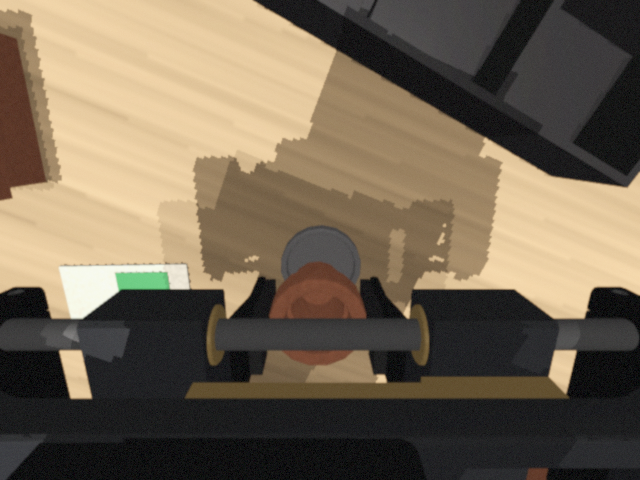

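The small pot (318,310) lines up with its saucer (320,260). Now to lower.

>>> apply_moves(increments=[[255,0,1,12,0],[255,0,1,20,0],[255,0,1,25,0],[255,0,1,28,0],[255,0,1,30,0],[255,0,1,31,0],[255,0,1,32,0],[255,0,1,32,0],[255,0,1,32,0]])

```text
time_s: 9.35
ee_pos: [648.9, -109.7, 23.8]
eef_rot: [-3.142, -0.0, 0.382]
wrist_force: [-5.1, 1.2, 8.0]
grip_width: 0.492
gripper_force: 12.0
```

>>> apply_moves(increments=[[190,0,0,0,0],[120,0,0,0,0],[80,0,0,0,0],[0,0,0,0,0],[0,0,0,0,0],[0,0,0,0,0],[0,0,0,-10,0],[0,0,0,-40,0],[0,0,0,-80,0],[0,0,0,-115,0]])

```text
time_s: 10.18
ee_pos: [648.5, -110.0, 139.8]
eef_rot: [-3.141, 0.0, 0.382]
wrist_force: [1.5, 0.4, 0.0]
grip_width: 0.984
gripper_force: 0.0
```

Run:
```python
from h import *
go(667,101,140,0.363+np.pi/2)
go(667,101,140,0.363)
```

```text
from [ 648.54 -110.    139.8 ] 0.3820387115988635 ->dx,dy,dz,roll [  95.79 -188.9    -0.2    -1.55] t 10.1833 J [ 0.41  0.43 -0.4   1.53  0.18  1.22 -1.21]
from [ 648.54 -110.    139.8 ] 0.3820387115988635 ->dx,dy,dz,roll [  95.79 -188.9    -0.2     0.02] t 10.1833 J [ 0.41  0.43 -0.4   1.53  0.18  1.22 -1.21]
```

>>> apply_moves(increments=[[0,15,-30,0,0],[0,35,-68,0,0],[0,53,-105,0,0],[0,72,-142,0,0],[0,88,-173,0,0],[0,96,-189,0,0],[0,96,-189,0,0],[0,96,-189,0,0],[0,96,-189,0,0]])

```text
time_s: 10.93
ee_pos: [667.7, 99.6, 137.9]
eef_rot: [3.141, 0.0, 0.381]
wrist_force: [0.7, -1.7, 0.3]
grip_width: 0.999
gripper_force: 0.0
```

Run:
```python
from h import *
P,r,c=pot((667,101),46,"w5")
print(r,c)
go(*r[0],48-8-19,r[2])
```

```text
(array([664.04,  99.24]), array([90.33, 44.9 ]), np.float64(0.3805185152420015)) ((663.954345703125, 99.45417022705078), 49.84648132324219)
from [667.72  98.99 137.84] 0.37973634828927016 ->dx,dy,dz,roll [ -3.33  -1.6  116.84  -0.  ] t 10.9833 J [ 0.12  0.48 -0.46  1.48  0.22  1.24 -1.56]
```

View pics/w5.png

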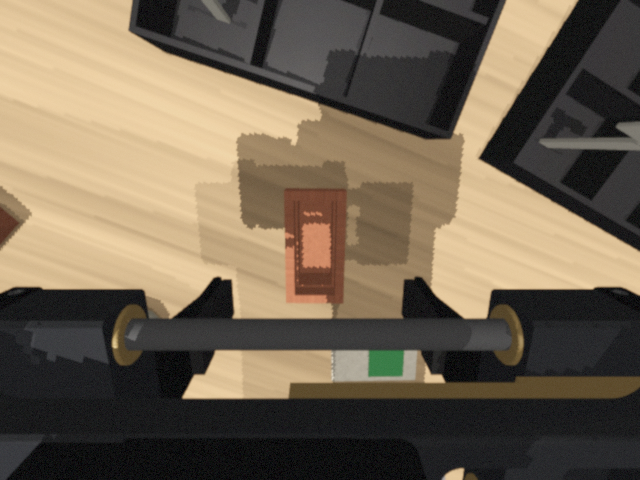

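The oblong pot (315,245) is aligned with the tool axis and between the fingers; the seed tray is clear.

>>> apply_moves(increments=[[0,-3,-1,30,0],[0,-3,-1,70,0],[0,-3,-1,100,0],[0,-3,-1,113,0],[0,-3,-1,117,0],[0,-3,-1,117,0],[255,-3,-1,117,0],[255,-3,-1,117,0],[255,-3,-1,117,0],[255,-3,-1,117,0]], newtons=20)

```text
time_s: 11.82
ee_pos: [665.2, 100.9, 22.0]
eef_rot: [3.141, -0.002, 0.382]
wrist_force: [0.3, -0.4, -0.0]
grip_width: 0.774
gripper_force: 0.0
```

>>> apply_moves(increments=[[255,0,0,0,0],[255,0,0,0,0],[255,0,0,0,0],[255,0,0,0,0],[255,0,0,0,0],[255,0,0,0,0]])

```text
time_s: 12.32
ee_pos: [664.3, 100.8, 20.7]
eef_rot: [3.142, -0.0, 0.382]
wrist_force: [-1.1, -0.2, 2.2]
grip_width: 0.527
gripper_force: 20.0
```

Run:
```python
from h import *
s=env.state();print(s["grip_width"]*87,s["gripper_force"])
go(385.8,307.7,s["ee_pos"][2]+95,-0.751)
```

```text
45.88780748659216 19.975380934774876
from [664.34 100.76  20.71] 0.38181228243380994 ->dx,dy,dz,roll [-181.37 -295.82  -95.      1.13] t 12.3167 J [ 0.11  0.58 -0.44  1.59  0.27  1.03 -1.6 ]
```

>>> apply_moves(increments=[[255,0,0,-15,0],[255,0,0,-45,0],[255,0,0,-85,0],[255,0,0,-115,0],[255,-15,-25,-120,0.1],[255,-32,-53,-120,0.2],[255,-50,-82,-120,0.3],[255,-68,-111,-120,0.42],[255,-85,-139,-120,0.54],[255,-100,-163,-120,0.64]])

```text
time_s: 13.15
ee_pos: [508.7, 216.4, 141.5]
eef_rot: [-3.141, -0.0, -0.263]
wrist_force: [0.1, 0.5, -0.2]
grip_width: 0.527
gripper_force: 20.0
```

Run:
```python
from h import *
s=env.state();print(s["grip_width"]*87,s["gripper_force"])
go(385.8,307.7,141,-0.751)
```

```text
45.815293679669956 19.97444978915155
from [508.65 216.35 141.52] -0.2631459004787058 ->dx,dy,dz,roll [-142.39  -56.25    0.52    0.49] t 13.15 J [-0.07  0.23 -0.47  1.79  0.11  1.15 -2.41]
```

The last joint would pass its range, so I'll use the half-turn alternative (roll the other way, −2.65).

>>> apply_moves(increments=[[255,-10,-4,0,-0.1],[255,-25,-10,0,-0.21],[255,-40,-16,0,-0.33],[255,-58,-23,0,-0.45],[255,-76,-30,0,-0.57],[255,-94,-37,0,-0.69],[255,-112,-44,0,-0.81],[255,-128,-50,0,-0.93],[255,-142,-56,0,-1.05],[255,-142,-56,0,-1.17]])

```text
time_s: 13.98
ee_pos: [384.9, 307.6, 141.6]
eef_rot: [-3.141, -0.001, 0.922]
wrist_force: [-0.7, 0.7, -0.9]
grip_width: 0.529
gripper_force: 20.0
```

Run:
```python
from h import *
s=env.state();print(s["grip_width"]*87,s["gripper_force"])
go(385.8,307.7,141,-0.751)
```

```text
46.039556145683 19.977449756115675
from [384.9  307.58 141.56] 0.9220384012913576 ->dx,dy,dz,roll [ 0.64  0.64  0.56 -1.47] t 13.9833 J [-0.1   0.13 -0.7   1.91  0.09  1.13 -1.49]
```

>>> apply_moves(increments=[[255,0.5,0.5,0,-0.12],[255,0.5,0.5,0,-0.24],[255,0.5,0.5,0,-0.36],[255,0.5,0.5,0,-0.48],[255,0.5,0.5,0,-0.6],[255,0.5,0.5,0,-0.72],[255,0.5,0.5,0,-0.84],[255,0.5,0.5,0,-0.96],[255,0.5,0.5,0,-1.08],[255,0.5,0.5,0,-1.2]])

```text
time_s: 14.82
ee_pos: [388.3, 305.3, 141.4]
eef_rot: [3.141, 0.0, 2.118]
wrist_force: [0.4, -0.6, -1.4]
grip_width: 0.528
gripper_force: 20.0
```

>>> apply_moves(increments=[[255,0,0,20,-0.12],[255,0,0,45,-0.22],[255,0,0,70,-0.26],[255,0,0,80,-0.26],[255,0,0,80,-0.26],[255,0,0,80,-0.26],[255,0,0,80,-0.26]])

```text
time_s: 15.4
ee_pos: [389.2, 306.1, 62.1]
eef_rot: [3.14, 0.0, 2.371]
wrist_force: [-0.6, -0.0, -1.5]
grip_width: 0.526
gripper_force: 20.0
```

Run:
```python
from h import *
go(385.8,307.7,24.7,-0.751)
im,ci,R,o=wristcam(); cv2.imwrite("pics/w6.png",im)
```

```text
from [389.16 306.06  62.13] 2.370712986568298 ->dx,dy,dz,roll [ 3.55 -1.17 37.43 -0.02] t 15.4 J [-0.03  0.27 -0.81  1.99  0.23  0.98 -0.15]
```

View pics/w6.png

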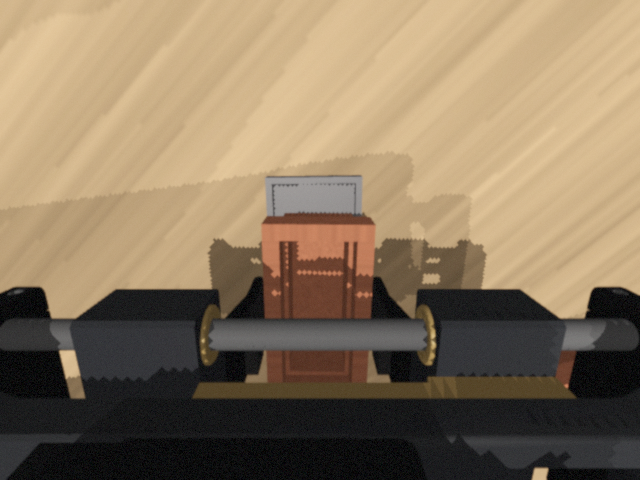

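The oblong pot is over its saucer; saucer far edge spans columns 266–361 and pot 263–375, so about 1.5 mm sideways and 3.5 mm forward remain.

>>> apply_moves(increments=[[255,2,-1,10,-0.01],[255,3.5,-1.5,20,-0.02],[255,3.5,-1.5,27,-0.02],[255,3.5,-1.5,31,-0.02],[255,3.5,-1.5,34,-0.02],[255,3.5,-1.5,36,-0.02],[255,3.5,-1.5,37,-0.02],[255,3.5,-1.5,38,-0.02],[255,3.5,-1.5,38,-0.02],[255,3.5,-1.5,38,-0.02]])

```text
time_s: 16.28
ee_pos: [384.7, 306.4, 23.7]
eef_rot: [-3.14, 0.001, 2.392]
wrist_force: [-8.2, -5.7, 20.8]
grip_width: 0.526
gripper_force: 20.0
```

Run:
```python
from h import *
go(385.8,307.7,24.7,-0.751)
```

```text
from [384.66 306.42  23.74] 2.391556946724531 ->dx,dy,dz,roll [ 0.04  1.71 -0.96  0.  ] t 16.2833 J [-0.06  0.32 -0.79  2.02  0.29  0.91 -0.18]
```

>>> apply_moves(increments=[[255,0,0,-1,0],[255,0,0,-1,0],[180,0,0,-1,0],[100,0,0,-1,0],[0,0,0,-1,0],[0,0,0,-1,0],[0,0,0,-1,0],[0,0,0,-20,0],[0,0,0,-55,0],[0,0,0,-95,0]])

```text
time_s: 17.12
ee_pos: [383.4, 305.8, 117.1]
eef_rot: [-3.138, -0.002, 2.392]
wrist_force: [1.7, 0.1, -0.5]
grip_width: 0.954
gripper_force: 0.0
```

Run:
```python
from h import *
go(567,378,150)
P,r,c=pot((385.8,307.7),52)
print(r)
```

```text
from [383.44 305.8  117.09] 2.3923267328098214 ->dx,dy,dz,roll [-85.22 177.89 -32.91   0.  ] t 17.1167 J [ 0.02  0.18 -0.84  1.94  0.15  1.09 -0.06]
(array([385.84, 304.56]), array([84.57, 45.82]), np.float64(-0.7488199121413189))
```

>>> apply_moves(increments=[[0,-12,25,-25,0],[0,-28,59,-33,0],[0,-45,95,-33,0],[0,-62,130,-33,0],[0,-77,160,-33,0],[0,-85,178,-33,0],[0,-85,178,-33,0],[0,-85,178,-33,0],[0,-85,178,-33,0]])

```text
time_s: 17.92
ee_pos: [567.5, 379.2, 150.2]
eef_rot: [-3.141, -0.001, 2.392]
wrist_force: [-0.6, 0.0, 0.0]
grip_width: 1.0
gripper_force: 0.0
```

Run:
```python
from h import *
P,r,c=pot((567,378),53,"w7")
print(r,c)
go(*r[0],55-8-19,r[2]); go(*r[0],55-8-19,r[2]+np.pi/2)
```

```text
(array([566.73, 374.72]), array([51.16, 47.69]), np.float64(1.1368024023914582)) ((567.750244140625, 374.4373474121094), 33.1961669921875)
from [567.45 379.07 150.58] 2.3926235753795817 ->dx,dy,dz,roll [ -2.44  -3.68 122.58   1.26] t 17.9667 J [-0.14  0.55 -0.73  1.43  0.37  1.3  -0.08]
from [567.45 379.07 150.58] 2.3926235753795817 ->dx,dy,dz,roll [ -2.44  -3.68 122.58  -0.31] t 17.9667 J [-0.14  0.55 -0.73  1.43  0.37  1.3  -0.08]
```

View pics/w7.png

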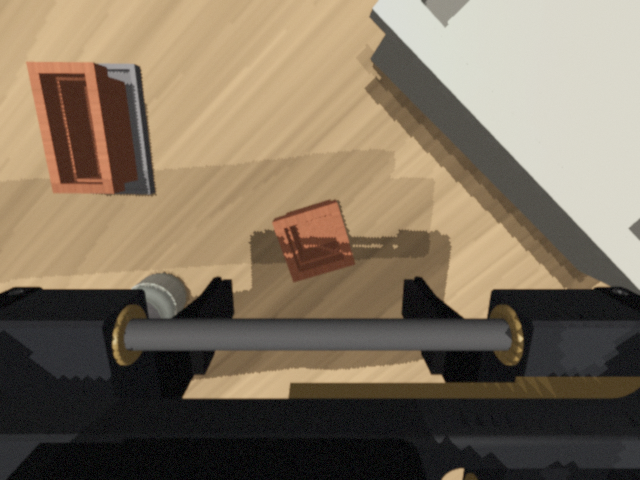

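The square pot is at (314,240), skewed about 18°; jar at lower left. The tall bin lies to the right, so I take the yaw that keeps the gripper body away from it.

>>> apply_moves(increments=[[0,-2,-4,0,0.12],[0,-2,-4,0,0.24],[0,-2,-4,0,0.36],[0,-2,-4,0,0.48],[0,-2,-4,0,0.6],[0,-2,-4,0,0.72],[0,-2,-4,0,0.84],[0,-2,-4,0,0.96],[0,-2,-4,0,1.08],[0,-2,-4,0,1.18]])

```text
time_s: 18.8
ee_pos: [566.4, 374.4, 151.3]
eef_rot: [3.141, -0.0, 1.206]
wrist_force: [-0.0, 0.6, -0.6]
grip_width: 0.999
gripper_force: 0.0
```

>>> apply_moves(increments=[[0,0,0,0,0.08],[0,0,0,0,0.08],[0,0,0,0,0.08]])

```text
time_s: 19.05
ee_pos: [566.6, 374.6, 151.1]
eef_rot: [3.141, -0.0, 1.135]
wrist_force: [-0.4, -0.3, -0.0]
grip_width: 0.998
gripper_force: 0.0
```

Run:
```python
from h import *
P,r,c=pot((567,375),53,"w8")
print(r,c)
go(*r[0],55-8-19,r[2]); go(*r[0],55-8-19,r[2]+np.pi/2)
```

```text
(array([565.72, 378.05]), array([54.48, 51.68]), np.float64(1.134535785987692)) ((565.4571533203125, 377.09967041015625), 35.10950469970703)
from [566.71 374.57 151.02] 1.1351357470599392 ->dx,dy,dz,roll [  2.74  -2.37 123.02   0.  ] t 19.1 J [-0.29  0.48 -0.5   1.45  0.24  1.27 -1.25]
from [566.71 374.57 151.02] 1.1351357470599392 ->dx,dy,dz,roll [  2.74  -2.37 123.02  -1.57] t 19.1 J [-0.29  0.48 -0.5   1.45  0.24  1.27 -1.25]
```

View pics/w8.png

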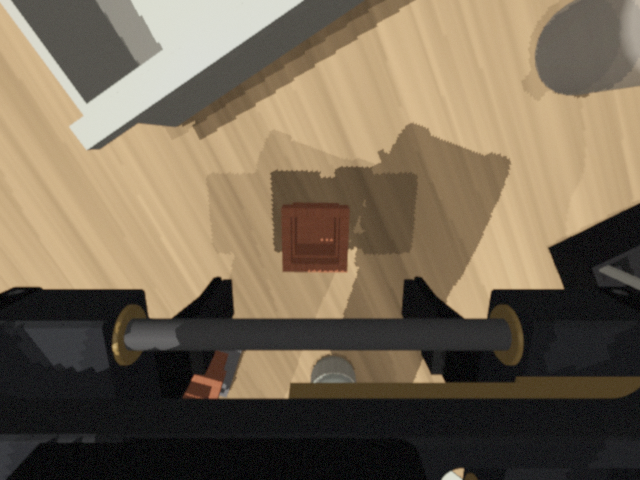

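Square pot (315,238) is now aligned with the tool; fingers have free room on both sides.

>>> apply_moves(increments=[[0,2,-2,30,0],[0,2,-2,70,0],[0,2,-2,102,0],[0,2,-2,118,0],[0,2,-2,123,0],[0,2,-2,123,0],[255,2,-2,123,0],[255,2,-2,123,0],[255,2,-2,123,0],[255,2,-2,123,0]], newtons=20)

```text
time_s: 19.93
ee_pos: [566.9, 377.8, 29.1]
eef_rot: [3.14, -0.002, 1.132]
wrist_force: [0.2, -1.0, -0.4]
grip_width: 0.78
gripper_force: 0.0
```

>>> apply_moves(increments=[[255,0,0,0,0],[255,0,0,0,0],[255,0,0,0,0],[255,0,0,0,0],[255,0,0,0,0],[255,0,0,0,0]])

```text
time_s: 20.43
ee_pos: [566.3, 377.5, 27.9]
eef_rot: [3.141, -0.0, 1.132]
wrist_force: [-1.5, -1.1, 4.9]
grip_width: 0.59
gripper_force: 20.0
```

Run:
```python
from h import *
s=env.state();print(s["grip_width"]*87,s["gripper_force"])
go(451.7,-100.6,148,-1.004+np.pi/2)
```

```text
51.34746315228754 19.993571368977427
from [566.32 377.47  27.95] 1.1318187110808178 ->dx,dy,dz,roll [-481.46   99.43 -120.05    0.57] t 20.4333 J [-0.31  0.6  -0.47  1.56  0.3   1.06 -1.3 ]
```

>>> apply_moves(increments=[[255,0,0,-15,0],[255,0,0,-45,0],[255,0,0,-82,0],[255,0,0,-112,0],[255,-15,3,-120,0.05],[255,-45,9,-120,0.1],[255,-80,16,-120,0.16],[255,-117,24,-120,0.22],[255,-154,32,-120,0.28],[255,-190,39,-120,0.34]])

```text
time_s: 21.27
ee_pos: [520.0, 187.0, 148.1]
eef_rot: [3.142, -0.0, 0.789]
wrist_force: [1.9, 0.5, -1.2]
grip_width: 0.591
gripper_force: 20.0
```

Run:
```python
from h import *
go(451.7,-100.6,148,-1.004+np.pi/2)
```

```text
from [519.97 186.98 148.14] 0.7887241059325558 ->dx,dy,dz,roll [-252.14  154.24    0.14    0.22] t 21.2667 J [-0.05  0.22 -0.43  1.78  0.1   1.16 -1.29]
```

>>> apply_moves(increments=[[255,-30,18,0,0.04],[255,-62,38,0,0.08],[255,-94,57,0,0.12],[255,-126,77,0,0.16],[255,-158,97,0,0.2],[255,-190,116,0,0.22],[255,-220,135,0,0.22],[255,-242,148,10,0.22],[255,-252,154,30,0.22],[255,-252,154,55,0.22]])

```text
time_s: 22.1
ee_pos: [453.6, -102.3, 94.0]
eef_rot: [3.138, -0.002, 0.567]
wrist_force: [1.0, 0.2, -2.7]
grip_width: 0.597
gripper_force: 20.0
```

>>> apply_moves(increments=[[255,0,0,15,0],[255,0,0,25,0],[255,0,0,25,0],[255,0,0,25,0],[255,0,0,25,0]])

```text
time_s: 22.52
ee_pos: [454.2, -98.6, 68.7]
eef_rot: [3.141, -0.001, 0.572]
wrist_force: [0.5, -0.9, -1.6]
grip_width: 0.599
gripper_force: 20.0
```

Run:
```python
from h import *
go(451.7,-100.6,32.3,-1.004+np.pi/2)
im,ci,R,o=wristcam(); cv2.imwrite("pics/w9.png",im)
```

```text
from [454.15 -98.58  68.74] 0.5723064889408034 ->dx,dy,dz,roll [-3.15  0.37 36.44  0.01] t 22.5167 J [ 0.29  0.12 -0.19  2.07  0.03  0.96 -0.9 ]
```

View pics/w9.png

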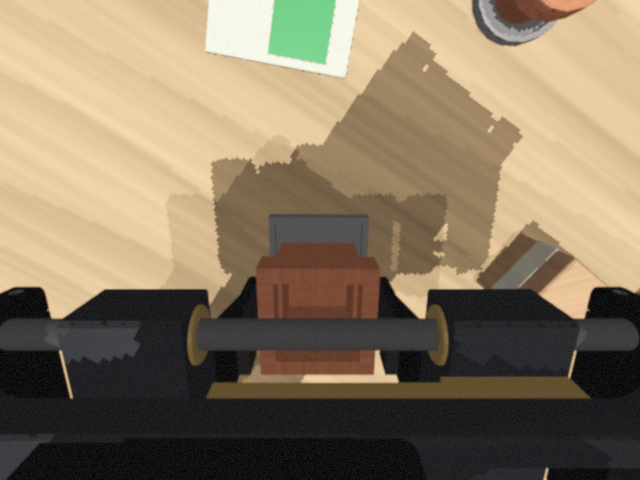

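The square pot (257–379) is parallel to and centred on its saucer (270–368); correct 3 mm back while lowering.

>>> apply_moves(increments=[[255,-2,0,10,0],[255,-3,0,19,0],[255,-3,0,26,0],[255,-3,0,30,0],[255,-3,0,33,0],[255,-3,0,34.5,0],[255,-3,0,35.5,0],[255,-3,0,36,0],[255,-3,0,36,0],[255,-3,0,36,0]])

```text
time_s: 23.4
ee_pos: [451.0, -100.4, 31.9]
eef_rot: [3.141, -0.0, 0.572]
wrist_force: [-1.5, -0.4, -0.4]
grip_width: 0.592
gripper_force: 20.0
```

Run:
```python
from h import *
go(451.7,-100.6,32,-1.004+np.pi/2)
```

```text
from [ 451.02 -100.35   31.86] 0.571780828659155 ->dx,dy,dz,roll [ 0.44  0.58 -0.14  0.  ] t 23.4 J [ 0.29  0.16 -0.18  2.11  0.04  0.87 -0.91]
```

>>> apply_moves(increments=[[255,0,0,0.4,0],[255,0,0,0.8,0],[255,0,0,0.8,0],[180,0,0,0.8,0],[110,0,0,0.8,0],[60,0,0,0.8,0],[0,0,0,0.8,0],[0,0,0,0.8,0],[0,0,0,0.8,0],[0,0,0,-9,0]])

```text
time_s: 24.23
ee_pos: [449.6, -100.1, 39.4]
eef_rot: [-3.14, 0.002, 0.572]
wrist_force: [-0.1, 0.3, 0.0]
grip_width: 0.89
gripper_force: 0.0
```

>>> apply_moves(increments=[[0,0,0,-25,0],[0,0,0,-60,0],[0,0,0,-100,0],[0,0,0,-140,0],[0,0,0,-150,0],[0,0,0,-150,0],[0,0,0,-150,0]])

```text
time_s: 24.82
ee_pos: [451.1, -100.4, 191.3]
eef_rot: [3.14, -0.001, 0.572]
wrist_force: [-0.0, -0.1, -0.3]
grip_width: 1.001
gripper_force: 0.0
```

Run:
```python
from h import *
im=env.get_image("top")[:,:,::-1].copy(); sc=env.get_image("scene")[:,:,::-1]
w,_,_,_=wristcam()
a=cv2.resize(im[120:360,70:510],(800,436)); cv2.imwrite("pics/top1.png",a)
b=cv2.resize(sc[170:380,130:450],(790,518)); cv2.imwrite("pics/sc1.png",b)
cv2.imwrite("pics/w10.png",w)
```

```text
(no output)
```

View pics/top1.png

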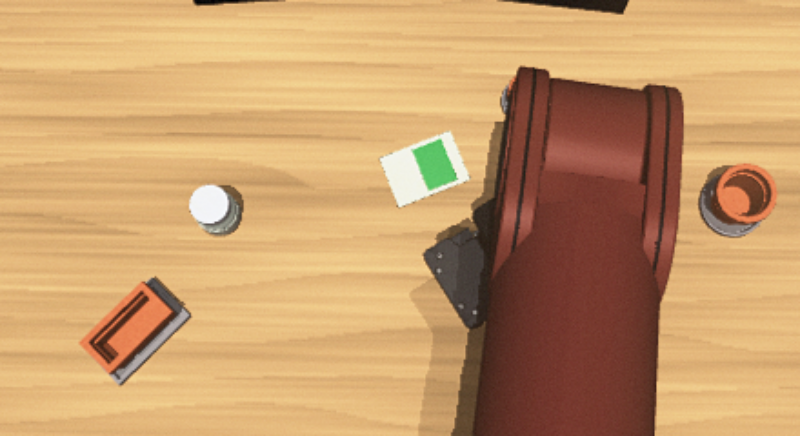

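View pics/sc1.png

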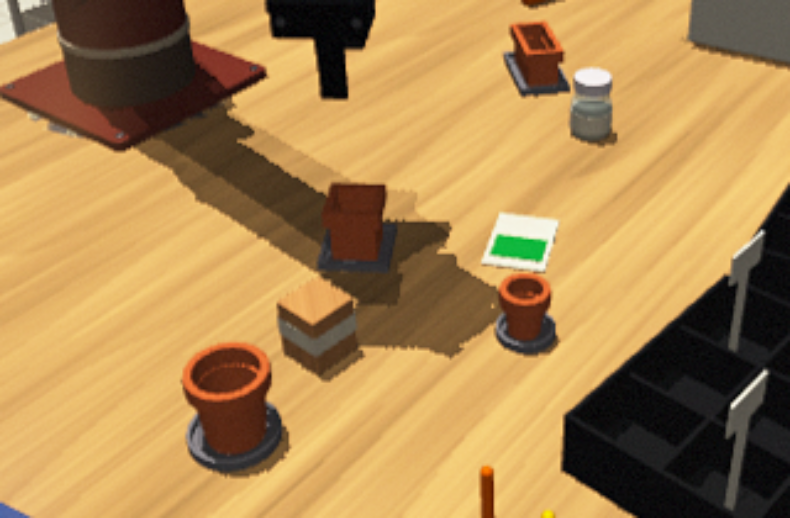

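Top and scene views show all four pots standing in their saucers, with jar and box unmoved. One numeric check of the square and oblong fits before handing in.

Run:
```python
from h import *
for p,z in [((451.7,-100.6),57),((648.5,-109),48),((535,-337.5),66)]:
    P,r,c=pot(p,z); print(p,r,c)
```

```text
(451.7, -100.6) (array([ 450.98, -100.79]), array([53.56, 51.67]), np.float64(0.5720220350138009)) ((450.78179931640625, -100.39710998535156), 36.03817367553711)
(648.5, -109) (array([ 648.27, -112.13]), array([30.39, 27.39]), np.float64(1.2013017671481963)) ((647.1575317382812, -111.82476806640625), 15.612594604492188)
(535, -337.5) (array([ 545.41, -314.24]), array([92.85, 35.31]), np.float64(-1.0494105381939127)) ((540.8284912109375, -316.8985290527344), 47.284175872802734)
```

```bash
python3 -c "
from bench import env
print(env.hand_in())"
```

```text
the job is handed in; nothing more can be done
None
```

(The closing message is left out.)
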